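Move the battery pack from the charger to the label printer

ROBOT

A 7-joint arm with a two-finger parallel gripper is mounted at the origin on a cart in front of the work surface, level with it; the furniture and walls round the work are solid. World frame = base frame: x ahead of the robot, y to its left, z up, the work surface at z = 0. Lengths are in m, angles in rad, forces in N, time in s.
With the tool pointing down it reaches from about 0.425 to 0.925 m from the base axis. Payload 6.8 kg.
Tool frame: the origin (TCP) lies between the finger pads; the fingertips stand 14 mm ahead of it and the grasp point (between the pads) lies 5 mm behind it; z points along the fingers, y is the line along which they close (so a half turn about z gives the same grasp; the last joint's range is limited). The gripper opens to 85 mm and grips with 20 to 120 N. Pads are 22 mm wide; open, the fingers measure 114 mm over their backs; the gripper's body (76 mm by 85 mm) begins 54 mm behind the grasp point. The pads swing forward as they close: fully open they stand 13 mm farther back than shut.
Start: joints at [0.997, 0.477, 0.022, 1.555, -0.011, 1.109, -0.083], TCP at [0.303, -0.603, 0.245] pointing down, gripper open.
Joint ranges: [-2.96, 2.96], [-0.34, 2.1], [-1.41, 1.46], [0.24, 2.44], [-1.37, 4.51], [0.17, 1.92], [-2.96, 2.96]. Speed limits (rad/s): [2.39, 2.39, 3.14, 3.14, 3.14, 3.14, 3.14].

INTERFACE

Orientations are given as a rotation vector (axis times angle).
In Python, from bench import r, eyes, ticket gives the robot as it stands. The module is installed in compiled form; this text tells all that it offers.
- The arm moves only by the tool arm_command, never from a script. Its argument "plan" is text: rows parted by semicolons, each of 4 numbers parted by spaces: the shift along the tool's x, y, z in m, then the turn about the tool's z in degrees. In form: tx ty tz yaw; .... A call has 1 to 20 rows; each row shifts and turns the commanded pose from where the row before left it, along the tool's axes as they then stand; what a row does not reach is not made up. A row lasts 1/8 s, in which the tool goes at most 62.5 mm and 10.7 degrees, less where a joint would pass 70% of its speed; a pose out of reach is approached as far as the arm can. A call is refused whole if a number of a shift passes 0.0625 or a number of a turn 10.7, either way. A call with a gripper value outside its range is refused whole. "hand" is the closure, from -1 (fully open) to 1 (shut), set as the call begins (left out, the last holds). The fingers move at their own pace and stop on an object; "grip_force" is the grip in N (left out, the last holds). Time passes only in rows, so rows that do not move let the fingers close. It gives the time, the measured TCP pose, the force, the opening and the grip force at its end, in the units of the state.
- r.get_obs(): the state, without advancing time (a new reading comes with each control period).
- eyes.grab_frame(name): name is "scene" or "top"; returns (picture, depth): 384x512x3 uint8, red, green, blue; 384x512 float32, m along the optical axis (not along the pixel's ray), 0 where there is no reading.
- eyes.calibration(name): a dict with "fov_y" (degrees; the focal length in pixels is half the picture's height over the tangent of half this angle, whatever the lens; pixels are square), "cx", "cy" (the principal point, pixels), "origin" and "attitude" of the camera in the world. Camera axes: x right, y up, looking along -z (the intrinsics and any distortion apply to the point x, -y, -z); pixel columns grow to the right and rows downward; lengths in m; the calibration is good to about 2 mm. A picture is of the moment at which its call begins. calibration takes no time and is no camera call.
- ticket.hand_in(): hands the job in; it is judged then, once.
The state is a dict: "clock": time; "joints": joint angles; "qvel": joint speeds; "tau": joint torques, N m; "tcp_pos": TCP position; "orientation": TCP orientation; "contact_force": force on the tool from outside, world axes, zero at the start; "moment": the same for the moment, N m; "grip_width": finger opening in m; "gripper_force": force on a finger pad.
Only numpy, scipy, OpenCV 4.12 (cv2) and the standard library are available. Lean on these libraries where they do the work, as an engineer would, in place of code of your own. Each camera call takes 0.05 s, during which the arm holds its last target. There are 200 camera calls.

TASK

The battery pack on the charger is charged: press the charger's spring catch so that the pack springs out, slide it off the charger's rail, and slide it nose first along the label printer's rail, fully home, until the printer's catch clicks up behind it. Let go of it there, and leave the other things on the desk where they are.

Things in the scene. Friction and masses are not known exactly. Their poses are not given: they have to be found in the camera images.
- pack_center (a point): Centre of the loose battery pack (0.16-0.28 kg, 54 mm high): black ribbed block 80 x 46 x 46 mm (x, y, z) on a grey foot flange 90 x 62 x 8 mm. 27 mm above its underside (43 mm above the desk when on a rail); x points to the nose (rounded foot corners), which goes in first. Grip the block across its 46 mm width; on a rail its sides are bare from 30 to 70 mm above the desk.
- pack_nose (a point): Middle of the nose end of the pack's foot: 45 mm ahead of the pack's centre along the pack's x, 23 mm below it. Latched, it is at x = +45 mm (within 1 mm), y = 0 in the frame of the charger or printer that holds the pack.
- charger: The charger, fixed to the desk: a battery rail and, behind it, a low grey block with a grille on top (50 mm deep, 96 wide, 52 high). The pack starts latched here. Origin on the desk under the centre of a latched pack; +x is the way a pack slides in, z up. End stop for the nose at x = +48.5 mm.
- printer: The label printer, fixed to the desk: an identical battery rail and, behind it, a bigger body (110 mm deep, 124 wide, 70 high, black roll cover on top to 78). Origin on the desk under the centre of a latched pack; +x is the way a pack slides in, z up. End stop for the nose at x = +48.5 mm, 3.5 mm past latched.
- charger_rail (a point): Mouth of the charger's rail, x = -72 mm in its frame, on the running surface, 16 mm above the desk. Open from here to -116 mm. Flared guides (81 narrowing to 66 mm) up to x = -44, side walls 66 mm apart from there on, inward lips 54 mm apart over the foot from x = -27 (underside 26, top 30 mm above the desk): the pack lifts out only with its nose behind x = -27.
- printer_rail (a point): Mouth of the printer's rail: the same point and sizes as on the charger. The pack's foot is set with its nose at or before this point, level with the running surface, and slid along +x. The foot has 2 mm play in width and height. It takes 1 to 3 N, and 5 to 10 N over the last 15 mm, where a spring plunger pushes back.
- charger_pad (a point): Pressing point on the charger's catch: black ribbed pad 44 mm wide, flat top from x = -87 to -45 mm in the charger's frame, 22 mm above the desk when up. This point: x = -83, at that height; it does not sink with the pad. Pressed 6 to 8 mm down (3 to 7 N, hard stop at 8), it frees the pack: a spring plunger pushes it 10 to 15 mm out over the pad, which the pack then holds down.
- printer_pad (a point): The same point on the printer's identical catch. A pack sliding in rides over the pad and pushes it down; the pad springs up (clicks) behind the pack once the nose reaches x = +45 mm. Push until it stops dead at the end stop (a pack held high up may tilt or slip a few mm in the grip), then let go: the plunger pushes it back against the catch, or 10 to 15 mm out if it has not clicked.
- charger_catch (a joint): Charger catch pad: 0 = up, grows as it is pressed down, to 0.008 m; the pack is free above about 0.005.
- printer_catch (a joint): Printer catch pad: 0 = up (also when it has clicked behind a pack), grows as it is pressed, to 0.008 m; about 0.002 to 0.007 while a pack lies over it.
- tape_roll: Roll of masking tape lying flat, 100 mm across, 25 mm high; origin at its underside. A bystander.
- calculator: Desk calculator lying flat, 150 x 98 x 16 mm. A bystander.
- tape_dispenser: Tape dispenser, 53 x 161 x 70 mm. A bystander.
- mug: Mug, 93 mm high, 78 mm across with a handle. A bystander.
Not all that is in view belongs to the job. Of the things like the part that bears pack_center, leave any that is orange or turquoise; of the rest the smaller one is meant.

How it is judged:
On the way, in this order (a step that is already met when the one before it is completed fails the run):
1. the charger's catch is pressed and the pack has sprung out over it (value of joint charger_catch above 0.002 m and x of pack_nose in the frame of charger between 0 and 0.037 m and horizontal distance between pack_center and charger below 0.05 m), for 0.1 s.
2. the pack is off the charger's rail (horizontal distance between pack_center and charger above 0.15 m), for 0.1 s.
At the end, for the whole second after the job is handed in: The pack rests in the printer's rail, nose first: the middle of its nose within 3 mm of the latched place along the rail (x = +45 mm in the printer's frame), within 4 mm across it and in height (20 mm above the desk); the printer's catch is up behind it (joint under 2 mm); the pack is at rest (x of pack_nose in the frame of printer between 0.042 and 0.048 m and y of pack_nose in the frame of printer between -0.004 and 0.004 m and z of pack_nose in the frame of printer between 0.016 and 0.024 m and value of joint printer_catch below 0.002 m and linear speed of pack below 0.01 m/s); the robot touches nothing.
It fails at once if the tape roll is moved more than 30 mm (distance of tape_roll from where it was at the start of the episode above 0.03 m).
It fails at once if the calculator is moved more than 30 mm (distance of calculator from where it was at the start of the episode above 0.03 m).
It fails at once if the tape dispenser is moved more than 30 mm (distance of tape_dispenser from where it was at the start of the episode above 0.03 m).
It fails at once if the mug is moved more than 30 mm (distance of mug from where it was at the start of the episode above 0.03 m).
It also fails if it takes over 51 s, if anything falls off the work surface, if the arm or the gripper's body presses on something with over 40 N, if the wrist force passes 120 N, or if a joint passes its speed limit or range.

## Working session

There is one attempt and no reset: what is moved stays moved. The work goes in short steps, Python scripts to look and compute and a tool call to move; the robot and the scene stay as the last step left them, time stands still between calls to the robot, and variables do not carry over. Pictures are saved under pics/ and viewed, at most 10 in all, crops included, and the job is handed in when it is done.

Besides the shell and the picture viewer there is one more tool, called after ">>>" by a JSON object that holds its "fn" and its "kwargs", one argument or row to a line. arm_command: Moves the arm, as the interface text tells. Its arguments: {"type":"object","properties":{"plan":{"type":"string"},"hand":{"type":"number"},"grip_force":{"type":"number"}},"required":["plan"]}

```bash
mkdir -p pics
cat > h.py <<'E'
import numpy as np, cv2
from scipy.spatial.transform import Rotation as R
from bench import r, eyes, ticket
def cal(n):
    c=eyes.calibration(n); f=192/np.tan(np.radians(c['fov_y'])/2)
    a=np.array(c['attitude'],float)
    M=R.from_rotvec(a).as_matrix() if a.size==3 else (a.reshape(3,3) if a.size==9 else R.from_quat(a).as_matrix())
    return c,f,M,np.array(c['origin'])
def cloud(n,depth):
    c,f,M,o=cal(n); v,u=np.mgrid[0:384,0:512]
    p=np.stack([(u-c['cx'])/f*depth,-(v-c['cy'])/f*depth,-depth],-1)
    return p@M.T+o
def plane(n,u,v,z):
    c,f,M,o=cal(n); d=M@np.array([(u-c['cx'])/f,-(v-c['cy'])/f,-1]); return o+d*(z-o[2])/d[2]
E
python3 - <<'E'
from h import *
for n in('scene','top'):
    p,d=eyes.grab_frame(n); print(eyes.calibration(n)); np.savez(f'{n}0.npz',p=p,d=d)
    cv2.imwrite(f'pics/{n}0.png',cv2.resize(p[:,:,::-1],(800,600)))
print(r.get_obs())
E
```

```text
{'fov_y': 49.679806466499116, 'cx': 254.16197735127903, 'cy': 190.5535830609275, 'origin': array([-0.84970497, -0.79886186,  0.78200627]), 'attitude': array([ 1.0400301 , -0.61682926, -0.94563137])}
{'fov_y': 42.96430009459102, 'cx': 259.2548899523012, 'cy': 185.03669526316756, 'origin': array([ 0.1354642 , -0.16092464,  1.78992011]), 'attitude': array([ 0.24489121, -0.17883839, -1.22124908])}
{'clock': 0.1, 'joints': array([ 0.99689633,  0.47774089,  0.02233755,  1.55631231, -0.01149027,
        1.10931679, -0.08310965]), 'qvel': array([ 0.00082324, -0.00146776,  0.001413  , -0.0026009 , -0.00062644,
       -0.0002858 ,  0.0002026 ]), 'tau': array([ 4.65937032e-03, -5.97759461e+01,  1.61352005e+00, -2.81953132e+01,
        1.28449907e-02,  5.03079951e-03, -1.08353539e-07]), 'tcp_pos': array([ 0.30293777, -0.60264627,  0.24442411]), 'orientation': array([-3.05523784e+00, -7.24747695e-01,  7.89339167e-04]), 'contact_force': array([ 0.13993376, -0.56962339,  0.4484466 ]), 'moment': array([-0.04769673, -0.04085173, -0.00373254]), 'gripper_force': 0.0, 'grip_width': 0.08537155086413202}
```

View pics/top0.png

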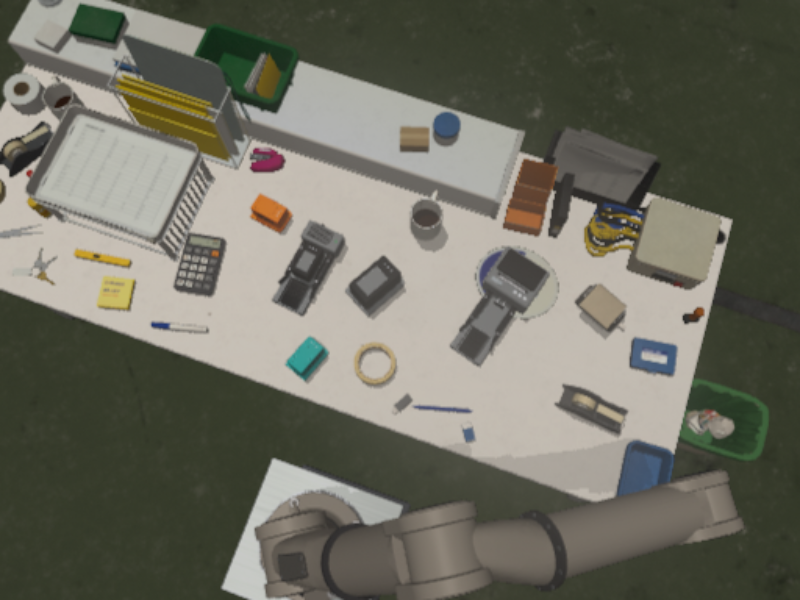

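View pics/scene0.png

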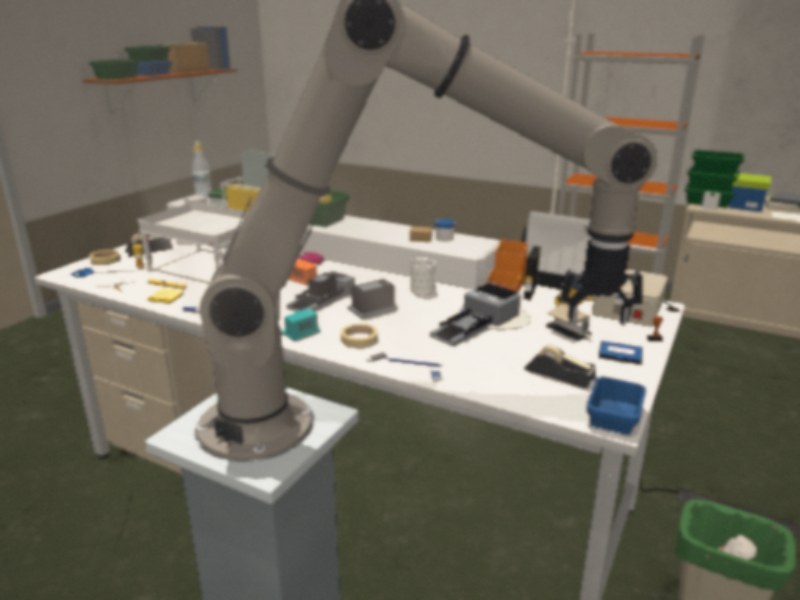

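The top view shows the charger with the pack at (310,268), its pad end at (293,295), and the printer body at (520,280) with its empty rail running to (475,340). A bigger decoy block stands at (375,285).

Run:
```python
from h import *
z=np.load('top0.npz'); P=cloud('top',z['d']); Z=P[...,2]
def rect(name,u0,u1,v0,v1,a,b):
    m=np.zeros(Z.shape,bool); s=np.s_[int(v0*.64):int(v1*.64),int(u0*.64):int(u1*.64)]
    m[s]=(Z[s]>a)&(Z[s]<b)
    n,l,st,_=cv2.connectedComponentsWithStats(m.astype(np.uint8))
    if n<2: print(name,'none');return
    k=1+np.argmax(st[1:,4]); q=P[l==k]
    (c,sz,an)=cv2.minAreaRect((q[:,:2]*1000).astype(np.float32)); print(name,len(q),np.round(c,1),np.round(sz,1),round(an,1),'z',np.round(np.median(q[:,2])*1000,1))
rect('desk',420,440,330,350,-.05,.05)
rect('pack',265,350,215,320,.060,.082)
rect('chg block',265,350,215,320,.044,.058)
rect('chg all',265,350,215,320,.012,.1)
rect('pad/rail',265,350,215,320,.010,.035)
rect('prn body',440,560,240,365,.06,.09)
rect('prn rail',440,560,240,365,.010,.035)
rect('prn all',440,560,240,365,.010,.1)
rect('decoy',340,410,250,320,.03,.1)
rect('mug',400,445,190,240,.04,.12)
p=z['p'];a=cv2.resize(p[130:210,165:225,::-1],(480,600)[::1],interpolation=cv2.INTER_CUBIC)
b=cv2.resize(p[150:240,280:365,::-1],(320,339),interpolation=cv2.INTER_CUBIC)
o=np.zeros((600,800,3),np.uint8);o[:600,:480]=cv2.resize(a,(480,600));o[:339,480:]=b
cv2.imwrite('pics/crop0.png',o)
```

```text
desk 169 [532.1 -87.8] [48.5 45.7] 19.4 z -0.5
pack 260 [603.2 244.4] [50.7 81.6] 81.3 z 70.5
chg block 270 [674.2 235.9] [97.4 52.4] 80.6 z 51.3
chg all 1255 [600.4 241.7] [101.5 225.9] 85.1 z 41.3
pad/rail 611 [593.5 247.8] [ 99.5 215.4] 80.3 z 22.6
prn body 944 [ 729.8 -238.6] [123.6 112.9] 74.6 z 73.1
prn rail 924 [ 599.6 -211.1] [127.8 171.3] 78.8 z 19.8
prn all 1973 [ 665.3 -222.4] [137.2 305.2] 76.6 z 46.3
decoy 601 [609.8  74.4] [ 67.9 114.2] 62.6 z 75.1
mug 290 [821.6  18.8] [127.3  75.3] 16.8 z 72.4
```

View pics/crop0.png

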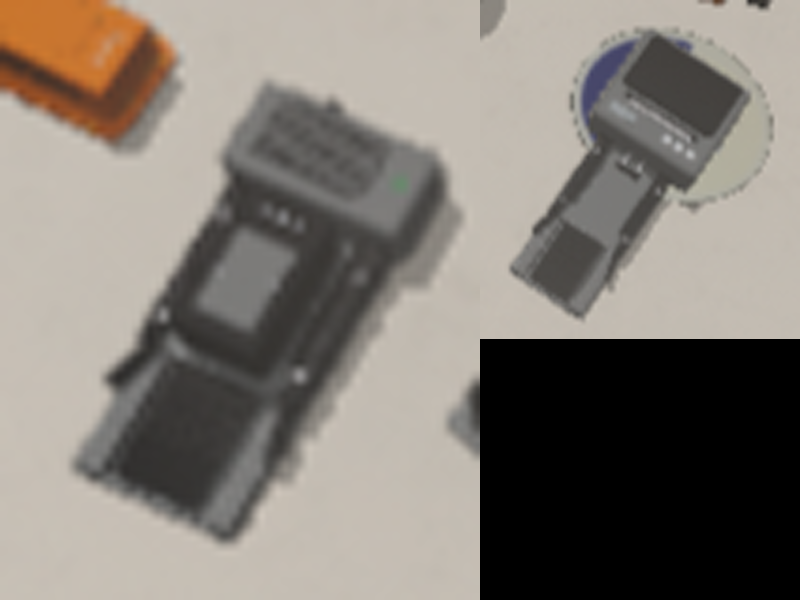

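The crop shows the charger's pad at (195,440) below the latched pack, grille block behind it; the printer's pad at (568,262) right of it, with the body above.

Run:
```python
from h import *
z=np.load('top0.npz'); p=z['p']; g=cv2.cvtColor(p,cv2.COLOR_RGB2GRAY)
def pad(name,box,body,L):
    u0,u1,v0,v1=box; K=8
    c=cv2.resize(g[v0:v1,u0:u1],None,fx=K,fy=K,interpolation=cv2.INTER_CUBIC)
    t,_=cv2.threshold(c,0,255,cv2.THRESH_OTSU); 
    for th in (60,70,80):
        m=cv2.morphologyEx((c<th).astype(np.uint8),cv2.MORPH_OPEN,np.ones((61,61)))
        n,l,st,ct=cv2.connectedComponentsWithStats(m)
        if n<2: continue
        k=1+np.argmax(st[1:,4]); v,u=np.nonzero(l==k)
        cnt=np.array([plane('top',a/K-.44+u0,b/K-.44+v0,.022)[:2]*1000 for a,b in cv2.findContours((l==k).astype(np.uint8),0,1)[0][0][:,0]],np.float32)
        rr=cv2.minAreaRect(cnt); d=np.array(body)-rr[0]
        print(name,th,t,np.round(rr[0],1),np.round(rr[1],1),round(rr[2],1),'dir',np.round(np.degrees(np.arctan2(d[1],d[0])),2),'len',np.linalg.norm(d).round(1),L)
pad('chg',(172,204,173,200),(674.2,235.9),139.5)
pad('prn',(285,315,205,230),(729.8,-238.6),169.5)
o=r.get_obs();print(o['tcp_pos'],R.from_rotvec(o['orientation']).as_matrix().round(3))
```

```text
chg 60 128.0 [520.7 256. ] [44.5 34.8] 21.7 dir -7.45 len 154.8 139.5
chg 70 128.0 [526.6 255.8] [60.3 50.2] 19.6 dir -7.67 len 149.0 139.5
chg 80 128.0 [527.6 254.3] [64.2 56.6] 19.6 dir -7.15 len 147.7 139.5
prn 80 140.0 [ 555.5 -190.2] [51.9 42.7] 18.3 dir -15.52 len 180.9 169.5
[ 0.30293777 -0.60264627  0.24442411] [[ 0.893  0.449 -0.001]
 [ 0.449 -0.893  0.001]
 [-0.    -0.002 -1.   ]]
```

Run:
```python
from h import *
z=np.load('top0.npz'); g=cv2.cvtColor(z['p'],cv2.COLOR_RGB2GRAY); P=cloud('top',z['d'])
def segs(name,u0,u1,v0,v1,a0):
    K=4; c=cv2.resize(g[v0:v1,u0:u1],None,fx=K,fy=K,interpolation=cv2.INTER_CUBIC)
    for s in cv2.createLineSegmentDetector().detect(c)[0][:,0]:
        q=(s+.5)/K-.5+np.array([u0,v0,u0,v0]); mid=(q[:2]+q[2:])/2
        mz=P[int(round(mid[1])),int(round(mid[0])),2]
        A=plane('top',q[0],q[1],mz)[:2]*1000;B=plane('top',q[2],q[3],mz)[:2]*1000;d=B-A;L=np.hypot(*d)
        an=(np.degrees(np.arctan2(d[1],d[0]))+90)%180-90
        if L>35: print(name,'L%.0f ang %.1f mid %s z %.0f'%(L,an,np.round((A+B)/2),mz*1000), 'long' if abs(an-a0)<15 else '')
segs('chg',170,226,135,205,-9)
segs('prn',280,362,150,240,-15)
```

```text
chg L70 ang -6.2 mid [628. 292.] z 12 long
chg L37 ang -5.8 mid [503. 214.] z 4 long
chg L53 ang 83.5 mid [491. 265.] z 4 
chg L41 ang -8.8 mid [519. 304.] z -3 long
chg L47 ang -7.1 mid [700. 298.] z -1 long
chg L64 ang -7.2 mid [529. 284.] z 15 long
chg L36 ang 5.0 mid [537. 217.] z 21 long
chg L35 ang -8.1 mid [689. 350.] z 53 long
chg L70 ang -5.9 mid [585. 204.] z -3 long
chg L42 ang -7.7 mid [600. 262.] z 73 long
chg L40 ang -4.4 mid [661. 177.] z 6 long
chg L67 ang -6.5 mid [523. 232.] z 8 long
chg L86 ang 83.1 mid [652. 238.] z 56 
chg L52 ang 80.6 mid [663. 248.] z 53 
chg L39 ang -5.8 mid [667. 190.] z 61 long
prn L84 ang -14.6 mid [ 638. -166.] z 4 long
prn L71 ang 75.0 mid [ 774. -271.] z 76 
prn L45 ang 74.1 mid [ 519. -181.] z 12 
prn L45 ang 35.4 mid [ 704. -164.] z 0 
prn L43 ang -14.0 mid [ 529. -229.] z 6 long
prn L50 ang -38.1 mid [ 788. -167.] z 5 
prn L83 ang -14.9 mid [ 739. -304.] z 17 long
prn L66 ang 74.9 mid [ 712. -232.] z 73 
prn L67 ang -14.8 mid [ 626. -257.] z -3 long
prn L46 ang -3.7 mid [ 573. -231.] z 15 long
prn L47 ang 73.7 mid [ 704. -243.] z 68 
prn L51 ang -15.9 mid [ 760. -192.] z 77 long
prn L67 ang -15.7 mid [ 633. -238.] z 25 long
prn L53 ang 76.1 mid [ 589. -198.] z 23 
prn L53 ang -15.1 mid [ 733. -292.] z 82 long
prn L47 ang 75.8 mid [ 722. -228.] z 74 
prn L66 ang -15.4 mid [ 649. -189.] z 16 long
prn L41 ang -16.4 mid [ 772. -179.] z 8 long
prn L87 ang 74.8 mid [ 685. -211.] z 65
```

>>> {"fn": "arm_command", "kwargs": {
  "plan": "0 0 0 8.35;0 0 0 8.35;0 0 0 8.35;0 0 0 8.35;0 0 0 0",
  "hand": 1
}}

```text
clock: 0.72
tcp_pos: [0.3032, -0.6028, 0.2448]
orientation: [-3.136, 0.182, 0.001]
contact_force: [-0.1, -0.4, -0.1]
grip_width: 0.0001
gripper_force: 0.0
```

```bash
cat >> h.py <<'E'
C=(np.array([603.7,244.8])/1000,-6.7); PR=(np.array([631.4,-211.4])/1000,-15.0)
def fr(F,x,y=0):
    a=np.radians(F[1]); return F[0]+np.array([x*np.cos(a)-y*np.sin(a),x*np.sin(a)+y*np.cos(a)])
def go(F,x,z,y=0):
    o=r.get_obs(); M=R.from_rotvec(o['orientation']).as_matrix(); t=np.append(fr(F,x,y),z)
    yaw=np.degrees(np.arctan2(M[1,0],M[0,0]))
    print('t',o['clock'],'tcp',(o['tcp_pos']*1000).round(1),'yaw',yaw.round(2),'turn',round(yaw-F[1],2),'tgt',t.round(4),'shift mm',((t-o['tcp_pos'])@M*1000).round(1),'tilt',M[:,2].round(3))
    print('F',o['contact_force'].round(1),'w',o['grip_width'].round(4),'gf',round(float(o['gripper_force']),1),'j',o['joints'].round(2))
    d=o['tcp_pos'][:2]-F[0];a=np.radians(F[1]);print('in frame',(np.array([d@[np.cos(a),np.sin(a)],d@[-np.sin(a),np.cos(a)]])*1000).round(1))
E
python3 -c "
from h import *
go(C,-.076,.245)"
```

```text
t 0.725 tcp [ 303.2 -602.8  244.8] yaw -6.63 turn 0.07 tgt [0.5282 0.2537 0.245 ] shift mm [ 1.247e+02 -8.767e+02  2.000e-01] tilt [-0.001  0.001 -1.   ]Traceback (most recent call last):
  File "<string>", line 3, in <module>
    go(C,-.076,.245)
    ~~^^^^^^^^^^^^^^
  File "h.py", line 22, in go
    print('F',o['contact_force'].round(1),'w',o['grip_width'].round(4),'gf',round(float(o['gripper_force']),1),'j',o['joints'].round(2))
                                              ^^^^^^^^^^^^^^^^^^^^^
AttributeError: 'float' object has no attribute 'round'
```

>>> {"fn": "arm_command", "kwargs": {
  "plan": "0.0063 -0.0438 0 0;0.0063 -0.0438 0 0;0.0063 -0.0438 0 0;0.0063 -0.0438 0 0;0.0063 -0.0438 0 0;0.0063 -0.0438 0 0;0.0063 -0.0438 0 0;0.0063 -0.0438 0 0;0.0063 -0.0438 0 0;0.0063 -0.0438 0 0;0.0063 -0.0438 0 0;0.0063 -0.0438 0 0;0.0063 -0.0438 0 0;0.0063 -0.0438 0 0;0.0063 -0.0438 0 0;0.0063 -0.0438 0 0;0.0063 -0.0438 0 0;0.0063 -0.0438 0 0;0.0063 -0.0438 0 0;0.0063 -0.0438 0 0"
}}

```text
clock: 3.22
tcp_pos: [0.531, 0.2533, 0.2452]
orientation: [3.136, -0.179, 0.0]
contact_force: [-0.0, 0.5, 0.1]
grip_width: 0.0002
gripper_force: 0.0
```

```bash
sed -i "s/o\['grip_width'\].round(4)/round(float(o['grip_width']),4)/" h.py
python3 -c "
from h import *
go(C,-.076,.05)"
```

```text
t 3.225 tcp [531.  253.3 245.2] yaw -6.53 turn 0.17 tgt [0.5282 0.2537 0.05  ] shift mm [-2.900e+00 -1.000e-01  1.952e+02] tilt [ 0. -0. -1.]
F [-0.   0.5  0.1] w 0.0002 gf 0.0 j [-0.26  0.36 -0.37  1.75  0.15  1.06 -2.37]
in frame [-73.2  -0. ]
```

>>> {"fn": "arm_command", "kwargs": {
  "plan": "-0.003 0 0.05 0;0 0 0.05 0;0 0 0.05 0;0 0 0.04 0;0 0 0.01 0;0 0 0 0"
}}

```text
clock: 3.98
tcp_pos: [0.5279, 0.2527, 0.0456]
orientation: [-3.136, 0.182, 0.0]
contact_force: [-0.7, 0.6, 1.3]
grip_width: -0.0002
gripper_force: 0.0
```

```bash
python3 -c "
from h import *
go(C,-.076,.029)
for n in('scene','top'):
    p,d=eyes.grab_frame(n); np.savez(n+'1.npz',p=p,d=d)
    c=p[130:210,160:240] if n=='top' else p[150:220,170:263]
    cv2.imwrite('pics/%s1.png'%n,cv2.resize(c[:,:,::-1],None,fx=7,fy=7,interpolation=cv2.INTER_CUBIC))
"
```

```text
t 3.975 tcp [527.9 252.7  45.6] yaw -6.64 turn 0.06 tgt [0.5282 0.2537 0.029 ] shift mm [ 0.2 -1.  16.6] tilt [-0.  0. -1.]
F [-0.7  0.6  1.3] w -0.0002 gf 0.0 j [-0.32  0.61 -0.3   1.9   0.28  0.68 -2.48]
in frame [-76.2  -1. ]
```

View pics/scene1.png

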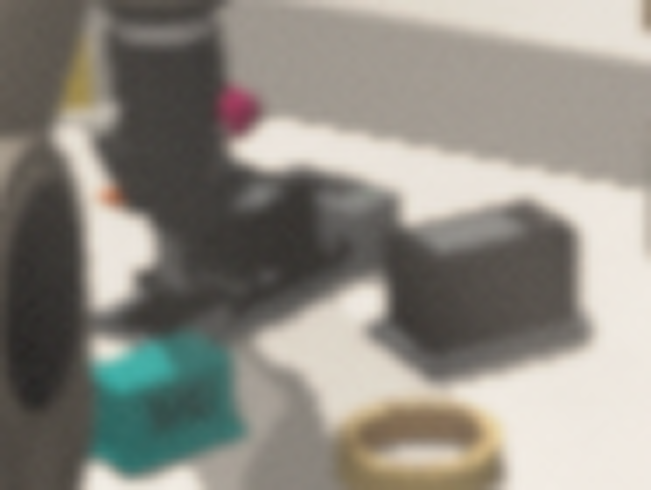

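The crop shows the closed fingers at about (185,240), just above the charger's pad and behind the pack.

>>> {"fn": "arm_command", "kwargs": {
  "plan": "0 0 0.005 0;0 0 0.005 0;0 0 0.003 0;0 0 0.002 0;0 0 0.0015 0;0 0 0 0;0 0 0 0"
}}

```text
clock: 4.95
tcp_pos: [0.528, 0.2527, 0.029]
orientation: [-3.136, 0.184, -0.001]
contact_force: [1.0, 0.4, 2.6]
grip_width: 0.0004
gripper_force: 1.4
```

```bash
cat > pk.py <<'E'
from h import *
def pack(F,tag,zmin=.060,zmax=.082,rad=.2,save=None):
    p,d=eyes.grab_frame('top'); P=cloud('top',d)
    a=np.radians(F[1]);dx=P[...,:2]-F[0];X=dx@[np.cos(a),np.sin(a)];Y=dx@[-np.sin(a),np.cos(a)]
    m=(P[...,2]>zmin)&(P[...,2]<zmax)&(X<.044)&(X>-rad)&(abs(Y)<.04)
    print(tag,m.sum(),'x %.1f..%.1f y %.1f..%.1f mm'%tuple(1000*np.r_[np.percentile(X[m],[1,99]),np.percentile(Y[m],[1,99])]))
    if save: cv2.imwrite('pics/'+save,cv2.resize(p[:,:,::-1],(800,600)))
E
python3 -c "
from pk import *
go(C,-.076,.029); pack(C,'pack')"
```

```text
t 4.95 tcp [528.  252.7  29. ] yaw -6.71 turn -0.01 tgt [0.5282 0.2537 0.029 ] shift mm [ 0.1 -1.   0. ] tilt [ 0.001  0.    -1.   ]
F [1.  0.4 2.6] w 0.0004 gf 1.4 j [-0.33  0.63 -0.29  1.9   0.29  0.65 -2.49]
in frame [-76.1  -1. ]
pack 92 x -16.1..22.7 y -24.2..20.5 mm
```

>>> {"fn": "arm_command", "kwargs": {
  "plan": "0 0 0.001 0;0 0 0.001 0;0 0 0 0"
}}

```text
clock: 5.38
tcp_pos: [0.5279, 0.2527, 0.0278]
orientation: [3.136, -0.184, 0.001]
contact_force: [-1.3, -1.3, 12.1]
grip_width: 0.0002
gripper_force: 5.9
```

```bash
python3 -c "
from pk import *
go(C,-.076,.029); pack(C,'pack')"
```

```text
t 5.375 tcp [527.9 252.7  27.8] yaw -6.71 turn -0.01 tgt [0.5282 0.2537 0.029 ] shift mm [ 0.2 -1.  -1.2] tilt [ 0.001 -0.    -1.   ]
F [-1.3 -1.3 12.1] w 0.0002 gf 5.9 j [-0.33  0.63 -0.29  1.9   0.29  0.64 -2.49]
in frame [-76.2  -1. ]
pack 92 x -15.4..21.5 y -23.1..21.0 mm
```

>>> {"fn": "arm_command", "kwargs": {
  "plan": "0 0 -0.03 0;0 0 -0.05 0;0 0 -0.02 0;0 0 0 0;0 0 0 0;0 0 0 0",
  "hand": 1
}}

```text
clock: 6.18
tcp_pos: [0.5268, 0.252, 0.1252]
orientation: [3.135, -0.184, -0.004]
contact_force: [0.7, 0.3, -0.3]
grip_width: 0.0004
gripper_force: 0.0
```

```bash
python3 -c "
from pk import *
go(C,-.013,.128); pack(C,'pack')"
```

```text
t 6.175 tcp [526.8 252.  125.2] yaw -6.71 turn -0.01 tgt [0.5908 0.2463 0.128 ] shift mm [64.2 -1.9 -2.9] tilt [-0.003 -0.001 -1.   ]
F [ 0.7  0.3 -0.3] w 0.0004 gf 0.0 j [-0.29  0.49 -0.34  1.86  0.22  0.83 -2.43]
in frame [-77.2  -1.9]
pack 134 x -31.3..23.2 y -23.5..21.2 mm
```

>>> {"fn": "arm_command", "kwargs": {
  "plan": "0.03 0 0 0;0.032 0 0 0;0 0 0 0;0 0 0 0;0 0 0 0",
  "hand": -1
}}

```text
clock: 6.85
tcp_pos: [0.5881, 0.2457, 0.1265]
orientation: [3.136, -0.182, -0.002]
contact_force: [0.9, 0.4, -0.2]
grip_width: 0.0853
gripper_force: 0.0
```

```bash
python3 -c "
from pk import *
go(C,-.015,.047,-.001)"
```

```text
t 6.85 tcp [588.1 245.7 126.5] yaw -6.64 turn 0.06 tgt [0.5887 0.2456 0.047 ] shift mm [ 0.7  0.  79.5] tilt [-0.001 -0.    -1.   ]
F [ 0.9  0.4 -0.2] w 0.0853 gf 0.0 j [-0.25  0.56 -0.33  1.73  0.22  0.88 -2.36]
in frame [-15.6  -0.9]
```

>>> {"fn": "arm_command", "kwargs": {
  "plan": "0 0 0.03 0;0 0 0.03 0;0 0 0.015 0;0 0 0.0045 0;0 0 0 0"
}}

```text
clock: 7.48
tcp_pos: [0.5896, 0.2456, 0.0479]
orientation: [-3.136, 0.184, -0.001]
contact_force: [0.8, 0.4, 0.1]
grip_width: 0.0854
gripper_force: 0.0
```

>>> {"fn": "arm_command", "kwargs": {
  "plan": "0 0 0 0;0 0 0 0;0 0 0 0;0 0 0 0;0 0 0 0;0 0 0 0",
  "hand": 1,
  "grip_force": 60
}}

```text
clock: 8.22
tcp_pos: [0.5899, 0.2455, 0.0481]
orientation: [-3.136, 0.184, -0.002]
contact_force: [-1.1, -0.7, 5.7]
grip_width: 0.0454
gripper_force: 63.4
```

```bash
python3 -c "
from pk import *
go(C,-.095,.047,-.001)"
```

```text
t 8.225 tcp [589.9 245.5  48.1] yaw -6.72 turn -0.02 tgt [0.5092 0.2549 0.047 ] shift mm [-81.2   0.1   1. ] tilt [ 0.001  0.    -1.   ]
F [-1.1 -0.7  5.7] w 0.0454 gf 63.4 j [-0.28  0.67 -0.3   1.77  0.27  0.75 -2.4 ]
in frame [-13.8  -0.9]
```

>>> {"fn": "arm_command", "kwargs": {
  "plan": "-0.01 0 0 0;-0.015 0 0 0;-0.015 0 0 0;-0.015 0 0 0;-0.015 0 0 0;-0.012 0 0 0;0 0 0 0"
}}

```text
clock: 9.1
tcp_pos: [0.5059, 0.2555, 0.0477]
orientation: [3.136, -0.181, -0.001]
contact_force: [-1.6, 0.4, 6.1]
grip_width: 0.0455
gripper_force: 63.9
```

```bash
python3 -c "
from pk import *
go(C,-.095,.047,-.001);pack(C,'pack')"
```

```text
t 9.1 tcp [505.9 255.5  47.7] yaw -6.61 turn 0.09 tgt [0.5092 0.2549 0.047 ] shift mm [3.4 0.2 0.7] tilt [-0.001 -0.    -1.   ]
F [-1.6  0.4  6.1] w 0.0455 gf 63.9 j [-0.34  0.58 -0.31  1.94  0.27  0.66 -2.5 ]
in frame [-98.4  -0.8]Traceback (most recent call last):
  File "<string>", line 3, in <module>
    go(C,-.095,.047,-.001);pack(C,'pack')
                           ~~~~^^^^^^^^^^
  File "pk.py", line 6, in pack
    print(tag,m.sum(),'x %.1f..%.1f y %.1f..%.1f mm'%tuple(1000*np.r_[np.percentile(X[m],[1,99]),np.percentile(Y[m],[1,99])]))
                                                                      ~~~~~~~~~~~~~^^^^^^^^^^^^^
    return _quantile_unchecked(
        a, q, axis, out, overwrite_input, method, keepdims, weights)
    return _ureduce(a,
                    func=_quantile_ureduce_func,
    ...<5 lines>...
                    overwrite_input=overwrite_input,
                    method=method)
    r = func(a, **kwargs)
    result = _quantile(arr,
                       quantiles=q,
    ...<2 lines>...
                       out=out,
                       weights=wgt)
    slices_having_nans = np.isnan(arr[-1, ...])
                                  ~~~^^^^^^^^^
IndexError: index -1 is out of bounds for axis 0 with size 0
```

>>> {"fn": "arm_command", "kwargs": {
  "plan": "0 0 -0.01 0;0 0 -0.03 0;0 0 -0.04 0;0 0 -0.04 0;0 0 0 0;0 0 0 0"
}}

```text
clock: 9.9
tcp_pos: [0.5066, 0.2541, 0.1661]
orientation: [3.135, -0.184, -0.003]
contact_force: [-0.6, -0.6, -3.4]
grip_width: 0.0448
gripper_force: 62.9
```

```bash
python3 -c "
from pk import *
go(PR,-.135,.165)
p,d=eyes.grab_frame('scene'); c=p[120:240,150:310];cv2.imwrite('pics/lift.png',cv2.resize(c[:,:,::-1],(800,600),interpolation=cv2.INTER_CUBIC))"
```

```text
t 9.9 tcp [506.6 254.1 166.1] yaw -6.71 turn 8.29 tgt [ 0.501  -0.1765  0.165 ] shift mm [ 44.8 428.2   1.7] tilt [-0.002 -0.001 -1.   ]
F [-0.6 -0.6 -3.4] w 0.0448 gf 62.9 j [-0.29  0.42 -0.36  1.87  0.18  0.89 -2.43]
in frame [-241.   417.3]
```

View pics/lift.png

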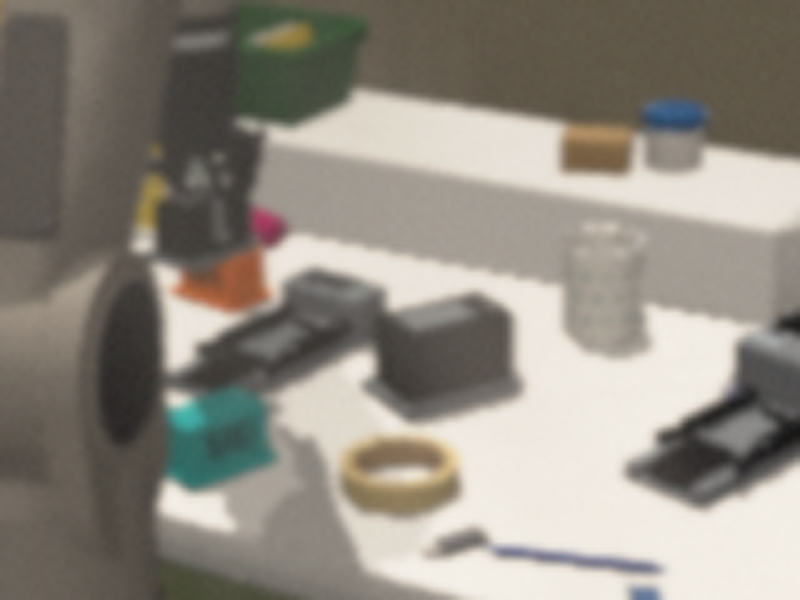

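The pack hangs level in the gripper at about (205,235), and the charger's rail at (270,335) is empty.

>>> {"fn": "arm_command", "kwargs": {
  "plan": "0 0 0 4.15;0 0 0 4.15;0.0066 0.0261 0 0;0.0066 0.0261 0 0;0.0066 0.0261 0 0;0.0066 0.0261 0 0;0.0066 0.0261 0 0;0.0066 0.0261 0 0;0.0066 0.0261 0 0;0.0066 0.0261 0 0;0.0066 0.0261 0 0;0.0066 0.0261 0 0;0.0066 0.0261 0 0;0.0066 0.0261 0 0;0.0066 0.0261 0 0;0.0066 0.0261 0 0;0.0066 0.0261 0 0;0.0066 0.0261 0 0;0 0 0 0;0 0 0 0"
}}

```text
clock: 12.45
tcp_pos: [0.5009, -0.175, 0.1661]
orientation: [-3.114, 0.41, 0.004]
contact_force: [0.5, 0.9, -3.3]
grip_width: 0.0451
gripper_force: 62.8
```

Run:
```python
from pk import *
go(PR,-.135,.07)
p,d=eyes.grab_frame('top'); np.savez('top2.npz',p=p,d=d); P=cloud('top',d)
# foot of the carried pack and bare rail, in printer frame
a=np.radians(PR[1]);dx=P[...,:2]-PR[0];X=(dx@[np.cos(a),np.sin(a)])*1000;Y=(dx@[-np.sin(a),np.cos(a)])*1000;Z=P[...,2]*1000
for lo,hi in((-40,-25),(-20,0),(5,25),(30,45)):
    m=(X>lo)&(X<hi)&(abs(Y)<60)
    for zl,zh in((10,20),(20,26),(26,36)):
        q=m&(Z>zl)&(Z<zh); print((lo,hi),(zl,zh),q.sum(),np.percentile(Y[q],[2,50,98]).round(1) if q.sum() else '')
c=p[140:250,270:380];cv2.imwrite('pics/ins.png',cv2.resize(c[:,:,::-1],(600,600),interpolation=cv2.INTER_CUBIC))
```

```text
t 12.45 tcp [ 500.9 -175.   166.1] yaw -14.99 turn 0.01 tgt [ 0.501  -0.1765  0.07  ] shift mm [ 0.7  1.5 96.1] tilt [-0.002  0.001 -1.   ]
F [ 0.5  0.9 -3.3] w 0.0451 gf 62.8 j [ 0.37  0.35 -0.18  1.96  0.08  0.84 -1.69]
in frame [-135.5    1.4]
(-40, -25) (10, 20) 1 [-43.4 -43.4 -43.4]
(-40, -25) (20, 26) 0 
(-40, -25) (26, 36) 4 [-42.6 -41.1 -39.6]
(-20, 0) (10, 20) 1 [-53.6 -53.6 -53.6]
(-20, 0) (20, 26) 3 [-43.4 -42.5 -39.5]
(-20, 0) (26, 36) 6 [-42.5 -40.1 -37.7]
(5, 25) (10, 20) 0 
(5, 25) (20, 26) 3 [-42.3 -38.4 -37.4]
(5, 25) (26, 36) 11 [-43.6 -39.6 -35.5]
(30, 45) (10, 20) 0 
(30, 45) (20, 26) 3 [-39.1 -33.2 -29.2]
(30, 45) (26, 36) 11 [-43.3 -38.4 -31.5]
```

View pics/ins.png

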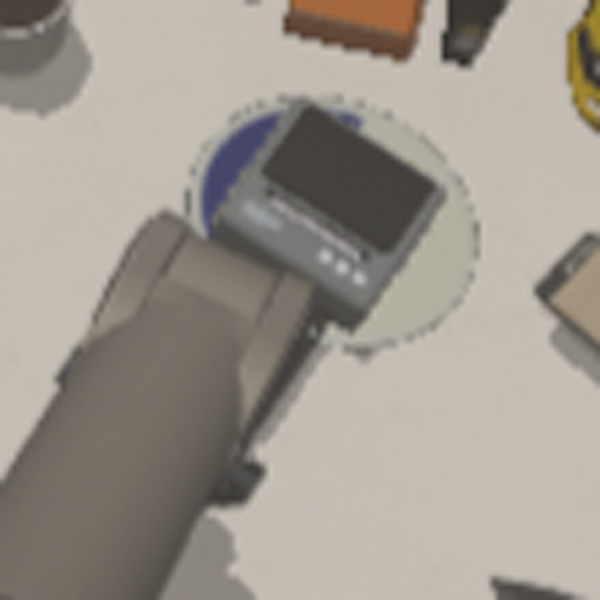

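The arm hides the rail from above, so I check the rail's middle with the first picture.

Run:
```python
from h import *
z=np.load('top0.npz');P=cloud('top',z['d']);g=cv2.cvtColor(z['p'],cv2.COLOR_RGB2GRAY).astype(np.float32)
Z=P[...,2]*1000
def fwd(pw):
    c,f,M,o=cal('top');q=(pw-o)@M;return np.stack([c['cx']+f*q[...,0]/-q[...,2],c['cy']-f*q[...,1]/-q[...,2]],-1)
# gray profile across the rail, averaged along it, at the lips' height; and body-top band
for n,F in(('chg',C),('prn',PR)):
  for x0,x1,h in((-25,35,30),(-110,-95,16),(-82,-50,22)):
    ys=np.arange(-60,61,3.);xs=np.linspace(x0,x1,15)
    pw=np.array([[np.append(fr(F,x/1e3,y/1e3),h/1e3) for x in xs] for y in ys]); uv=fwd(pw).astype(np.float32)
    print(n,(x0,x1,h),list(zip(ys.astype(int),cv2.remap(g,uv[...,0],uv[...,1],1).mean(1).astype(int))))
  for lab,x0,x1,zl,zh in (('body',55,95,45,90),):
    a=np.radians(F[1]);dx=P[...,:2]-F[0];X=(dx@[np.cos(a),np.sin(a)])*1000;Y=(dx@[-np.sin(a),np.cos(a)])*1000
    for xa in (60,80): 
        q=(X>xa-10)&(X<xa+10)&(Z>zl)&(Z<zh)&(abs(Y)<90); print(n,'body Y',xa,np.percentile(Y[q],[1,99]).round(1))
```

```text
chg (-25, 35, 30) [(np.int64(-60), np.int64(183)), (np.int64(-57), np.int64(166)), (np.int64(-54), np.int64(143)), (np.int64(-51), np.int64(127)), (np.int64(-48), np.int64(103)), (np.int64(-45), np.int64(76)), (np.int64(-42), np.int64(63)), (np.int64(-39), np.int64(67)), (np.int64(-36), np.int64(73)), (np.int64(-33), np.int64(71)), (np.int64(-30), np.int64(63)), (np.int64(-27), np.int64(64)), (np.int64(-24), np.int64(68)), (np.int64(-21), np.int64(62)), (np.int64(-18), np.int64(56)), (np.int64(-15), np.int64(54)), (np.int64(-12), np.int64(55)), (np.int64(-9), np.int64(59)), (np.int64(-6), np.int64(65)), (np.int64(-3), np.int64(83)), (np.int64(0), np.int64(100)), (np.int64(3), np.int64(106)), (np.int64(6), np.int64(107)), (np.int64(9), np.int64(106)), (np.int64(12), np.int64(106)), (np.int64(15), np.int64(106)), (np.int64(18), np.int64(106)), (np.int64(21), np.int64(106)), (np.int64(24), np.int64(105)), (np.int64(27), np.int64(93)), (np.int64(30), np.int64(73)), (np.int64(33), np.int64(63)), (np.int64(36), np.int64(66)), (np.int64(39), np.int64(73)), (np.int64(42), np.int64(89)), (np.
[... 6023 characters left out ...]
4(72)), (np.int64(0), np.int64(72)), (np.int64(3), np.int64(72)), (np.int64(6), np.int64(72)), (np.int64(9), np.int64(72)), (np.int64(12), np.int64(72)), (np.int64(15), np.int64(72)), (np.int64(18), np.int64(73)), (np.int64(21), np.int64(79)), (np.int64(24), np.int64(94)), (np.int64(27), np.int64(100)), (np.int64(30), np.int64(111)), (np.int64(33), np.int64(114)), (np.int64(36), np.int64(105)), (np.int64(39), np.int64(95)), (np.int64(42), np.int64(100)), (np.int64(45), np.int64(134)), (np.int64(48), np.int64(170)), (np.int64(51), np.int64(184)), (np.int64(54), np.int64(186)), (np.int64(57), np.int64(186)), (np.int64(60), np.int64(187))]
prn body Y 60 [-61.6  59.2]
prn body Y 80 [-60.7  59.9]
```

>>> {"fn": "arm_command", "kwargs": {
  "plan": "0 0.002 0.03 0;0 0 0.04 0;0 0 0.03 0;0 0 0.01 0;0 0 0.005 0;0 0 0.002 0;0 0 0 0"
}}

```text
clock: 13.38
tcp_pos: [0.5018, -0.1779, 0.0512]
orientation: [3.114, -0.41, 0.002]
contact_force: [-0.2, 0.1, -2.0]
grip_width: 0.0456
gripper_force: 62.6
```

```bash
python3 -c "
from pk import *
go(PR,-.135,.048,-.0005)"
```

```text
t 13.375 tcp [ 501.8 -177.9   51.2] yaw -15.01 turn -0.01 tgt [ 0.5009 -0.1769  0.048 ] shift mm [-1.2 -0.6  3.2] tilt [ 0.002 -0.    -1.   ]
F [-0.2  0.1 -2. ] w 0.0456 gf 62.6 j [ 0.35  0.52 -0.15  2.03  0.14  0.6  -1.73]
in frame [-133.8   -1.1]
```

>>> {"fn": "arm_command", "kwargs": {
  "plan": "0 -0.0005 0.001 0;0 0 0.001 0;0.008 0 0 0;0.01 0 0 0;0.01 0 0 0;0 0 0 0"
}}

```text
clock: 14.12
tcp_pos: [0.5239, -0.1834, 0.0481]
orientation: [-3.114, 0.41, 0.017]
contact_force: [-14.7, 4.6, 16.4]
grip_width: 0.0453
gripper_force: 70.2
```

```bash
python3 -c "
from pk import *
go(PR,-.135,.048,-.0005)"
```

```text
t 14.125 tcp [ 523.9 -183.4   48.1] yaw -15.01 turn -0.01 tgt [ 0.5009 -0.1769  0.048 ] shift mm [-23.9  -0.3   0.4] tilt [-0.01   0.002 -1.   ]
F [-14.7   4.6  16.4] w 0.0453 gf 70.2 j [ 0.34  0.56 -0.15  1.97  0.14  0.63 -1.73]
in frame [-111.1   -0.8]
```

>>> {"fn": "arm_command", "kwargs": {
  "plan": "-0.005 0 0 0;-0.003 0 -0.0015 0;0 0 0 0;0 0 0 0"
}}

```text
clock: 14.62
tcp_pos: [0.521, -0.1826, 0.0498]
orientation: [3.115, -0.41, 0.001]
contact_force: [-0.9, 0.2, 0.4]
grip_width: 0.0455
gripper_force: 68.6
```

```bash
python3 -c "
from pk import *
go(PR,-.135,.048,-.0005)
p,d=eyes.grab_frame('scene'); c=p[165:235,250:343];cv2.imwrite('pics/ins2.png',cv2.resize(c[:,:,::-1],(797,600),interpolation=cv2.INTER_CUBIC))"
```

```text
t 14.625 tcp [ 521.  -182.6   49.8] yaw -15.01 turn -0.01 tgt [ 0.5009 -0.1769  0.048 ] shift mm [-20.9  -0.2   1.8] tilt [ 0. -0. -1.]
F [-0.9  0.2  0.4] w 0.0455 gf 68.6 j [ 0.34  0.55 -0.15  1.99  0.14  0.62 -1.73]
in frame [-114.1   -0.7]
```

View pics/ins2.png

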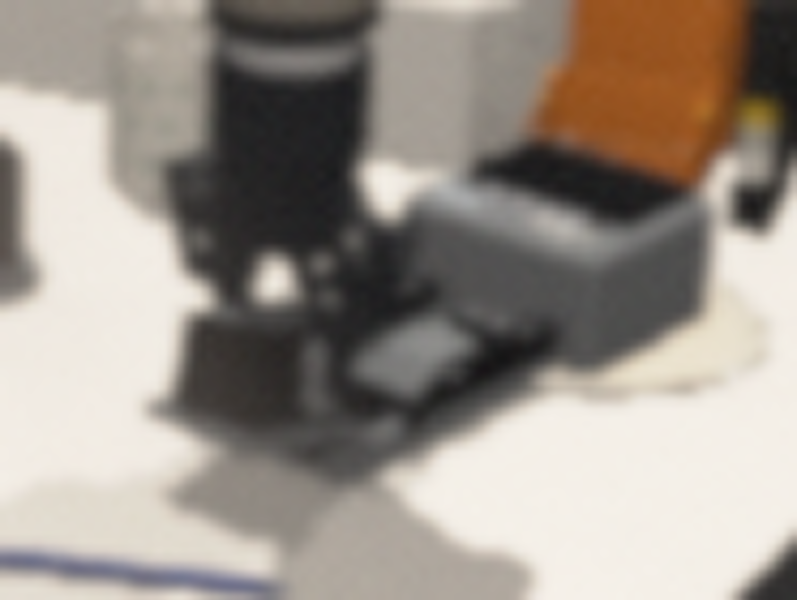

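The pack sits level at (245,370), its foot over the printer's pad and its nose at the mouth, near (390,430).

>>> {"fn": "arm_command", "kwargs": {
  "plan": "0.004 0 0 0;0.005 0 0 0;0.005 0 0 0;0.005 0 0 0;0 0 0 0"
}}

```text
clock: 15.3
tcp_pos: [0.536, -0.1866, 0.0494]
orientation: [-3.114, 0.41, 0.011]
contact_force: [-9.2, 3.1, 9.5]
grip_width: 0.0456
gripper_force: 69.2
```

```bash
python3 -c "
from pk import *
go(PR,-.135,.048,-.0005)"
```

```text
t 15.3 tcp [ 536.  -186.6   49.4] yaw -15.02 turn -0.02 tgt [ 0.5009 -0.1769  0.048 ] shift mm [-36.5  -0.2   1.6] tilt [-0.007  0.001 -1.   ]
F [-9.2  3.1  9.5] w 0.0456 gf 69.2 j [ 0.34  0.57 -0.15  1.94  0.14  0.65 -1.73]
in frame [-98.5  -0.8]
```

>>> {"fn": "arm_command", "kwargs": {
  "plan": "0.005 0 0 0;0.006 0 0 0;0.006 0 0 0;0.006 0 0 0;0 0 0 0"
}}

```text
clock: 15.92
tcp_pos: [0.5605, -0.1932, 0.0496]
orientation: [-3.115, 0.41, 0.003]
contact_force: [0.0, 1.0, 0.5]
grip_width: 0.0452
gripper_force: 62.9
```

```bash
python3 -c "
from pk import *
go(PR,-.135,.048,-.0005)"
```

```text
t 15.925 tcp [ 560.5 -193.2   49.6] yaw -15.01 turn -0.01 tgt [ 0.5009 -0.1769  0.048 ] shift mm [-61.8  -0.2   1.7] tilt [-0.002  0.    -1.   ]
F [0.  1.  0.5] w 0.0452 gf 62.9 j [ 0.34  0.6  -0.15  1.89  0.13  0.67 -1.72]
in frame [-73.2  -0.7]
```

Free again. Carry on towards the lips.

>>> {"fn": "arm_command", "kwargs": {
  "plan": "0.006 0 0.0005 0;0.008 0 0 0;0.008 0 0 0;0.008 0 0 0;0 0 0 0"
}}

```text
clock: 16.55
tcp_pos: [0.5916, -0.2014, 0.0496]
orientation: [3.115, -0.41, 0.003]
contact_force: [1.0, -0.3, 2.5]
grip_width: 0.0455
gripper_force: 62.9
```

```bash
python3 -c "
from pk import *
go(PR,-.135,.048,-.0005)"
```

```text
t 16.55 tcp [ 591.6 -201.4   49.6] yaw -15.01 turn -0.01 tgt [ 0.5009 -0.1769  0.048 ] shift mm [-94.   -0.1   1.4] tilt [ 0.002 -0.    -1.   ]
F [ 1.  -0.3  2.5] w 0.0455 gf 62.9 j [ 0.34  0.63 -0.15  1.81  0.13  0.71 -1.72]
in frame [-41.   -0.7]
```

>>> {"fn": "arm_command", "kwargs": {
  "plan": "0.007 0 0 0;0.008 0 0 0;0.008 0 0 0;0.004 0 0 0;0 0 0 0"
}}

```text
clock: 17.18
tcp_pos: [0.6168, -0.2083, 0.0493]
orientation: [3.115, -0.41, 0.001]
contact_force: [0.6, -1.1, 1.8]
grip_width: 0.0455
gripper_force: 58.8
```

```bash
python3 -c "
from pk import *
go(PR,-.135,.048,-.0005)"
```

```text
t 17.175 tcp [ 616.8 -208.3   49.3] yaw -15.02 turn -0.02 tgt [ 0.5009 -0.1769  0.048 ] shift mm [-120.    -0.2    1.2] tilt [ 0.001 -0.    -1.   ]
F [ 0.6 -1.1  1.8] w 0.0455 gf 58.8 j [ 0.33  0.67 -0.14  1.74  0.13  0.74 -1.71]
in frame [-15.   -0.8]
```

>>> {"fn": "arm_command", "kwargs": {
  "plan": "0.004 0 0 0;0.004 0 0 0;0.004 0 0 0;0.003 0 0 0;0 0 0 0"
}}

```text
clock: 17.8
tcp_pos: [0.6271, -0.2112, 0.0484]
orientation: [-3.114, 0.411, 0.013]
contact_force: [-10.5, 3.2, 7.2]
grip_width: 0.0454
gripper_force: 59.3
```

```bash
python3 -c "
from pk import *
go(PR,-.135,.048,-.0005)"
```

```text
t 17.8 tcp [ 627.1 -211.2   48.4] yaw -15.04 turn -0.04 tgt [ 0.5009 -0.1769  0.048 ] shift mm [-130.8   -0.3    1.5] tilt [-0.008  0.002 -1.   ]
F [-10.5   3.2   7.2] w 0.0454 gf 59.3 j [ 0.33  0.68 -0.14  1.71  0.13  0.77 -1.71]
in frame [-4.2 -0.9]
```

>>> {"fn": "arm_command", "kwargs": {
  "plan": "0.003 0 0 0;0.003 0 0 0;0.002 0 0 0;0 0 0 0"
}}

```text
clock: 18.3
tcp_pos: [0.6326, -0.2126, 0.0467]
orientation: [-3.113, 0.411, 0.021]
contact_force: [-11.8, 4.3, 2.6]
grip_width: 0.0454
gripper_force: 56.5
```

>>> {"fn": "arm_command", "kwargs": {
  "plan": "0.003 0 0 0;0.002 0 0 0;0 0 0 0;0 0 0 0"
}}

```text
clock: 18.8
tcp_pos: [0.636, -0.2135, 0.0454]
orientation: [-3.113, 0.411, 0.026]
contact_force: [-13.2, 3.9, -2.3]
grip_width: 0.0448
gripper_force: 59.0
```

```bash
python3 -c "
from pk import *
go(PR,-.135,.048,-.0005)"
```

```text
t 18.8 tcp [ 636.  -213.5   45.4] yaw -15.03 turn -0.03 tgt [ 0.5009 -0.1769  0.048 ] shift mm [-140.    -0.3   -0.3] tilt [-0.016  0.004 -1.   ]
F [-13.2   3.9  -2.3] w 0.0448 gf 59.0 j [ 0.33  0.7  -0.14  1.68  0.13  0.79 -1.7 ]
in frame [ 5.  -0.9]
```

>>> {"fn": "arm_command", "kwargs": {
  "plan": "0.002 0 -0.001 0;0.003 0 -0.001 0;0.003 0 0 0;0 0 0 0",
  "grip_force": 90
}}

```text
clock: 19.3
tcp_pos: [0.6386, -0.2143, 0.0444]
orientation: [-3.111, 0.411, 0.044]
contact_force: [-21.3, 7.4, -6.7]
grip_width: 0.0451
gripper_force: 91.5
```

```bash
python3 -c "
from pk import *
go(PR,-.135,.048,-.0005)
p,d=eyes.grab_frame('scene'); c=p[165:235,250:343];cv2.imwrite('pics/ins3.png',cv2.resize(c[:,:,::-1],(797,600),interpolation=cv2.INTER_CUBIC))"
```

```text
t 19.3 tcp [ 638.6 -214.3   44.4] yaw -15.04 turn -0.04 tgt [ 0.5009 -0.1769  0.048 ] shift mm [-142.7   -0.3    0.4] tilt [-0.027  0.007 -1.   ]
F [-21.3   7.4  -6.7] w 0.0451 gf 91.5 j [ 0.33  0.71 -0.14  1.66  0.13  0.81 -1.7 ]
in frame [ 7.7 -0.9]
```

View pics/ins3.png

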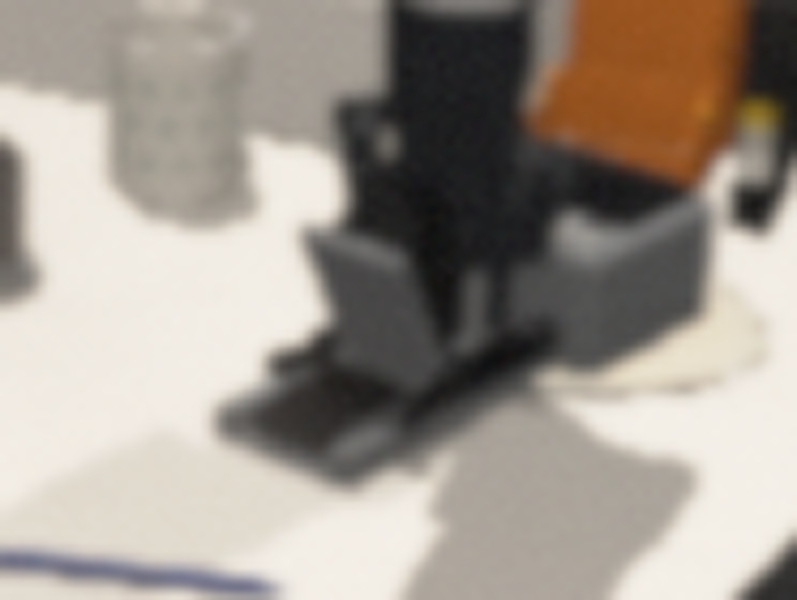

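The pack looks pitched nose down: a grey panel slants from (310,235) to (430,385) in the picture. I check this with the depth.

```bash
cat > prof.py <<'E'
from h import *
def prof(n='scene'):
    p,d=eyes.grab_frame(n); P=cloud(n,d); a=np.radians(PR[1]);dx=P[...,:2]-PR[0]
    X=(dx@[np.cos(a),np.sin(a)])*1000;Y=(dx@[-np.sin(a),np.cos(a)])*1000;Z=P[...,2]*1000
    return p,X,Y,Z,d
if __name__=='__main__':
    p,X,Y,Z,d=prof()
    for r0 in range(176,218,3):
        print(r0,[('%d,%d,%d'%(X[r0,c],Y[r0,c],Z[r0,c])) for c in range(284,312,3)])
E
python3 prof.py
```

```text
176 ['192,248,29', '196,232,33', '-2,56,138', '6,47,138', '4,30,143', '-24,-7,162', '-22,-20,165', '-13,-28,165', '-6,-38,165', '15,-37,159']
179 ['184,240,18', '193,228,19', '0,58,123', '4,45,125', '0,26,132', '-3,8,138', '-4,-7,143', '-6,-24,148', '-4,-37,151', '14,-38,146']
182 ['184,240,2', '200,234,0', '0,56,110', '6,46,111', '-9,18,124', '0,9,123', '-6,-9,131', '-6,-25,135', '-3,-37,138', '8,-44,136']
185 ['156,216,2', '168,207,1', '-6,51,100', '16,53,92', '-9,17,110', '-1,8,111', '2,-4,113', '-2,-22,120', '5,-31,120', '7,-45,124']
188 ['123,189,4', '140,185,0', '-3,53,84', '-36,11,107', '-36,-3,112', '-30,-14,113', '-24,-25,114', '-12,-30,112', '12,-27,103', '-7,-56,118']
191 ['102,172,1', '-69,16,103', '-50,15,97', '-49,1,101', '-55,-18,109', '-40,-22,105', '-19,-21,98', '-3,-25,94', '20,-23,86', '-3,-54,103']
194 ['80,153,-1', '-63,20,86', '-69,0,94', '-66,-12,97', '-61,-23,99', '-35,-19,89', '-26,-27,89', '-1,-24,80', '1,-37,83', '2,-51,87']
197 ['54,131,0', '-50,30,65', '-61,6,76', '-60,-8,81', '-68,-29,90', '-43,-25,80', '-19,-23,72', '-3,-27,68', '-2,-41,72', '49,-20,48']
200 ['26,108,1', '35,98,1', '-53,12,58', '-52,-3,63', '-53,-18,68', '-48,-30,71', '-21,-25,59', '-6,-30,56', '1,-39,56', '42,-25,38']
203 ['0,86,2', '-37,39,30', '-41,20,38', '-40,5,42', '-53,-19,55', '-42,-26,53', '-18,-24,45', '0,-25,38', '19,-26,32', '27,-37,33']
206 ['-63,34,27', '-50,28,24', '-26,31,15', '-34,9,25', '-40,-10,34', '-41,-26,40', '7,-5,15', '-11,-35,32', '-4,-45,33', '17,-44,25']
209 ['-76,23,22', '-74,8,26', '-64,1,25', '-50,-3,21', '-31,-4,15', '-39,-25,25', '-40,-41,31', '-18,-41,23', '2,-40,15', '18,-44,11']
212 ['-91,10,18', '-84,0,18', '-86,-16,25', '-73,-21,22', '-46,-16,10', '-66,-46,28', '-37,-40,16', '-20,-43,10', '-2,-45,5', '13,-49,0']
215 ['-109,-4,15', '-104,-16,18', '-75,-8,5', '-92,-37,21', '-82,-44,20', '-59,-42,10', '-40,-43,4', '-24,-46,0', '-19,-58,1', '-9,-66,0']
```

The depth shows the pack pitched about 66° nose down, with its nose at x≈-30, caught in front of the lips. It slipped and turned in the grip. I back off with a light grip, so that the catch's edge (x=-45) holds the nose and turns the pack flat again.

>>> {"fn": "arm_command", "kwargs": {
  "plan": "-0.006 0 0 0;-0.006 0 0 0;-0.006 0 0 0;-0.006 0 0 0;0 0 0 0",
  "grip_force": 25
}}

```text
clock: 20.02
tcp_pos: [0.6282, -0.2113, 0.0519]
orientation: [3.114, -0.41, 0.002]
contact_force: [0.4, 0.5, -3.5]
grip_width: 0.0448
gripper_force: 92.1
```

```bash
cat > und.py <<'E'
from prof import *
def und(save=None):
    p,X,Y,Z,d=prof()
    m=(abs(Y)<22)&(Z>10)&(Z<125)&(X<-5)&(X>-190)
    m[:,:250]=0
    # rearmost surface per height: lowest X in each 8 mm height slice
    for z in range(14,122,9):
        q=m&(Z>=z)&(Z<z+9)
        if q.sum()>3: print(z+4,q.sum(),np.percentile(X[q],[5,25,50,75]).astype(int))
    if save: cv2.imwrite('pics/'+save,cv2.resize(p[150:240,235:355][:,:,::-1],(800,600),interpolation=cv2.INTER_CUBIC))
if __name__=='__main__':
    go(PR,-.135,.048,-.0005); und()
E
python3 und.py
```

```text
t 20.025 tcp [ 628.2 -211.3   51.9] yaw -15.01 turn -0.01 tgt [ 0.5009 -0.1769  0.048 ] shift mm [-131.9   -0.3    3.7] tilt [ 0.001 -0.    -1.   ]
F [ 0.4  0.5 -3.5] w 0.0448 gf 92.1 j [ 0.33  0.68 -0.14  1.71  0.13  0.76 -1.71]
in frame [-3.1 -0.8]
18 75 [-112 -101  -87  -61]
27 40 [-90 -77 -58 -45]
36 10 [-48 -47 -46 -43]
45 13 [-54 -54 -51 -50]
54 15 [-60 -58 -56 -54]
63 12 [-64 -63 -61 -59]
72 12 [-70 -68 -67 -65]
81 17 [-73 -72 -69 -68]
90 9 [-81 -79 -78 -76]
99 23 [-84 -82 -79 -69]
108 49 [-82 -72 -63 -57]
117 56 [-56 -48 -39 -23]
```

>>> {"fn": "arm_command", "kwargs": {
  "plan": "0 0 0.003 0;-0.003 0 0.002 0;-0.005 0 0 0;0 0 0 0",
  "grip_force": 30,
  "hand": 1
}}

```text
clock: 20.58
tcp_pos: [0.6199, -0.2091, 0.0466]
orientation: [3.115, -0.41, -0.0]
contact_force: [0.3, 0.5, -0.4]
grip_width: 0.0448
gripper_force: 92.5
```

>>> {"fn": "arm_command", "kwargs": {
  "plan": "-0.005 0 -0.002 0;-0.005 0 -0.003 0;-0.005 0 -0.003 0;-0.005 0 -0.002 0;0 0 0 0"
}}

```text
clock: 21.2
tcp_pos: [0.6003, -0.2039, 0.0564]
orientation: [3.115, -0.411, -0.001]
contact_force: [0.4, -0.3, -1.6]
grip_width: 0.0449
gripper_force: 92.5
```

```bash
python3 und.py
```

```text
t 21.2 tcp [ 600.3 -203.9   56.4] yaw -15.02 turn -0.02 tgt [ 0.5009 -0.1769  0.048 ] shift mm [-103.    -0.3    8.4] tilt [-0.  0. -1.]
F [ 0.4 -0.3 -1.6] w 0.0449 gf 92.5 j [ 0.34  0.64 -0.15  1.78  0.13  0.73 -1.71]
in frame [-32.   -0.8]
18 73 [-114 -101  -90  -62]
27 27 [-89 -82 -74 -69]
36 11 [-75 -74 -73 -71]
45 12 [-80 -78 -77 -74]
54 13 [-84 -83 -81 -80]
63 13 [-90 -88 -87 -86]
72 13 [-93 -93 -91 -88]
81 15 [-101 -100  -98  -96]
90 15 [-107 -105 -101  -98]
99 12 [-108 -107 -105 -104]
108 41 [-114 -109 -101  -94]
117 44 [-96 -86 -80 -72]
```

>>> {"fn": "arm_command", "kwargs": {
  "plan": "0.012 0 0 0;0.012 0 0 0;0.01 0 0.004 0;0 0 0.003 0;0 0 0.002 0;0 0 0.002 0;0 0 0 0"
}}

```text
clock: 22.12
tcp_pos: [0.6337, -0.2128, 0.0457]
orientation: [3.115, -0.41, 0.001]
contact_force: [-0.5, -0.0, -1.2]
grip_width: 0.0447
gripper_force: 92.7
```

```bash
python3 und.py
```

```text
t 22.125 tcp [ 633.7 -212.8   45.7] yaw -15.02 turn -0.02 tgt [ 0.5009 -0.1769  0.048 ] shift mm [-137.6   -0.3   -2.4] tilt [ 0.001 -0.    -1.   ]
F [-0.5 -0.  -1.2] w 0.0447 gf 92.7 j [ 0.33  0.69 -0.14  1.7   0.13  0.76 -1.71]
in frame [ 2.6 -0.8]
18 69 [-111 -104  -92  -60]
27 46 [-89 -78 -62 -49]
36 14 [-48 -46 -44 -42]
45 13 [-51 -50 -48 -47]
54 14 [-57 -56 -54 -52]
63 14 [-63 -60 -59 -57]
72 12 [-66 -64 -63 -61]
81 13 [-72 -69 -67 -66]
90 16 [-76 -74 -72 -69]
99 42 [-79 -72 -63 -54]
108 45 [-56 -48 -38 -34]
117 28 [-37 -33 -15 -10]
```

>>> {"fn": "arm_command", "kwargs": {
  "plan": "0 0 0.001 0;0 0 0.001 0;-0.004 0 0 0;-0.004 0 0 0;-0.004 0 0 0;0 0 0 0"
}}

```text
clock: 22.92
tcp_pos: [0.6246, -0.2102, 0.0455]
orientation: [3.114, -0.41, 0.009]
contact_force: [2.6, -0.5, 6.3]
grip_width: 0.0449
gripper_force: 93.2
```

>>> {"fn": "arm_command", "kwargs": {
  "plan": "-0.003 0 0 0;-0.003 0 -0.001 0;0 0 0 0"
}}

```text
clock: 23.3
tcp_pos: [0.6161, -0.2081, 0.0445]
orientation: [3.115, -0.41, -0.0]
contact_force: [-0.1, -1.1, -0.7]
grip_width: 0.0449
gripper_force: 92.5
```

>>> {"fn": "arm_command", "kwargs": {
  "plan": "0.004 0 -0.005 0;0.009 0 0 0;0.005 0 0.004 0;0 0 0.001 0;0 0 0 0"
}}

```text
clock: 23.92
tcp_pos: [0.6349, -0.2131, 0.0453]
orientation: [3.114, -0.411, 0.003]
contact_force: [-1.2, 0.4, 7.2]
grip_width: 0.0447
gripper_force: 93.4
```

>>> {"fn": "arm_command", "kwargs": {
  "plan": "0 0 0 0;0 0 0 0;0 0 0 0;0 0 0 0;0 0 0 0",
  "hand": -1
}}

```text
clock: 24.55
tcp_pos: [0.6336, -0.2127, 0.0442]
orientation: [-3.115, 0.41, 0.0]
contact_force: [0.6, -0.1, -0.5]
grip_width: 0.0854
gripper_force: 0.0
```

```bash
sed -i 's/und()$/und("rel.png")/' und.py; python3 und.py
```

```text
t 24.55 tcp [ 633.6 -212.7   44.2] yaw -15.01 turn -0.01 tgt [ 0.5009 -0.1769  0.048 ] shift mm [-137.5   -0.2   -3.8] tilt [-0.  0. -1.]
F [ 0.6 -0.1 -0.5] w 0.0854 gf 0.0 j [ 0.33  0.69 -0.14  1.7   0.13  0.76 -1.71]
in frame [ 2.5 -0.7]
18 18 [-125 -124 -122  -14]
27 29 [-127 -121 -118 -112]
36 24 [-123 -121 -119 -117]
45 21 [-123 -120 -119  -98]
54 22 [-124 -122 -118 -116]
63 18 [-120 -119 -116  -95]
72 95 [-122 -107  -86  -63]
108 10 [-16 -12 -11  -9]
117 21 [-15 -14 -10  -8]
```

View pics/rel.png

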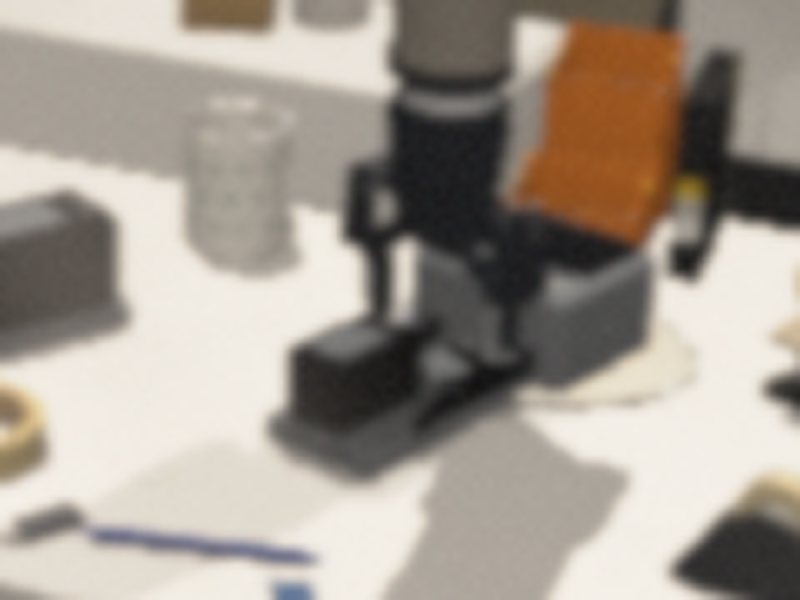

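The pack fell flat into the rail mouth: block at (350,385), foot in line with the rail. I measure its height and place before taking hold again.

```bash
cat > flat.py <<'E'
from prof import *
def flat():
  for n in ('scene','top'):
    p,X,Y,Z,d=prof(n)
    m=(Z>62)&(Z<84)&(X>-128)&(X<-42)&(abs(Y)<30); q=np.c_[X[m],Y[m],Z[m]]
    if len(q)<20: print(n,len(q)); continue
    t=q[(abs(q[:,1])<18)]; A=np.c_[t[:,:2],np.ones(len(t))]; k=np.linalg.lstsq(A,t[:,2],rcond=None)[0]
    rr=cv2.minAreaRect(q[:,:2].astype(np.float32))
    print(n,len(q),'x',np.percentile(q[:,0],[1,99]).round(1),'y',np.percentile(q[:,1],[1,99]).round(1),'rect',np.round(rr[0],1),np.round(rr[1],1),round(rr[2],1),'slope',k[:2].round(3),'z at -120,-80,-40',[round(float(k[0]*x+k[2]),1) for x in(-120,-80,-40)])
flat()
E
python3 flat.py
```

```text
scene 129 x [-123.3  -43.9] y [-27.1  20.3] rect [-83.3  -4. ] [50.7 82.7] 87.6 slope [0.032 0.014] z at -120,-80,-40 [70.3, 71.6, 72.9]
top 0
```

>>> {"fn": "arm_command", "kwargs": {
  "plan": "0 0 -0.025 0;0 0 -0.03 0;-0.03 0 0 0;-0.03 0.001 0 0;-0.0255 0 0 0;0 0 0.025 0;0 0 0.02 0;0 0 0.006 0;0 0 0 0"
}}

```text
clock: 25.82
tcp_pos: [0.5508, -0.1916, 0.0483]
orientation: [-3.115, 0.41, 0.001]
contact_force: [1.3, -0.1, -0.3]
grip_width: 0.0853
gripper_force: 0.0
```

```bash
python3 -c "
from h import *
go(PR,-.083,.047,-.0015)"
```

```text
t 25.825 tcp [ 550.8 -191.6   48.3] yaw -15.01 turn -0.01 tgt [ 0.5508 -0.1914  0.047 ] shift mm [-0.  -0.2  1.3] tilt [-0.  0. -1.]
F [ 1.3 -0.1 -0.3] w 0.0853 gf 0.0 j [ 0.34  0.59 -0.15  1.91  0.14  0.66 -1.72]
in frame [-83.   -1.7]
```

>>> {"fn": "arm_command", "kwargs": {
  "plan": "0 0 0.001 0;0 0 0 0;0 0 0 0;0 0 0 0;0 0 0 0",
  "hand": 1,
  "grip_force": 120
}}

```text
clock: 26.45
tcp_pos: [0.5516, -0.1917, 0.0482]
orientation: [3.115, -0.41, 0.003]
contact_force: [-1.1, -0.1, 6.7]
grip_width: 0.0443
gripper_force: 121.8
```

>>> {"fn": "arm_command", "kwargs": {
  "plan": "0 0 0.001 0;0 0 0.001 0;0 0 0 0"
}}

```text
clock: 26.82
tcp_pos: [0.5527, -0.192, 0.0482]
orientation: [3.114, -0.411, 0.006]
contact_force: [-3.5, 0.3, 21.5]
grip_width: 0.0448
gripper_force: 124.4
```

```bash
python3 -c "
from h import *
go(PR,-.083,.047,-.0015)"; python3 flat.py
```

```text
t 26.825 tcp [ 552.7 -192.    48.2] yaw -15.02 turn -0.02 tgt [ 0.5508 -0.1914  0.047 ] shift mm [-1.9 -0.2  1.1] tilt [ 0.004 -0.001 -1.   ]
F [-3.5  0.3 21.5] w 0.0448 gf 124.4 j [ 0.34  0.59 -0.15  1.91  0.14  0.65 -1.72]
in frame [-81.1  -1.7]
scene 104 x [-121.2  -54.8] y [-28.2  27.8] rect [-93.2  -0.1] [63.1 61.3] 66.3 slope [0.08  0.026] z at -120,-80,-40 [69.1, 72.3, 75.5]
top 0
```

>>> {"fn": "arm_command", "kwargs": {
  "plan": "0.003 0 -0.0012 0;0.004 0 0 0;0.004 0 0 0;0 0 0 0"
}}

```text
clock: 27.42
tcp_pos: [0.5629, -0.1949, 0.0482]
orientation: [3.114, -0.411, 0.005]
contact_force: [-0.3, 0.8, 10.7]
grip_width: 0.0449
gripper_force: 122.7
```

```bash
python3 -c "
from h import *
go(PR,-.083,.047,-.0015)"; python3 flat.py
```

```text
t 27.425 tcp [ 562.9 -194.9   48.2] yaw -15.02 turn -0.02 tgt [ 0.5508 -0.1914  0.047 ] shift mm [-12.6  -0.3   1.1] tilt [ 0.003 -0.001 -1.   ]
F [-0.3  0.8 10.7] w 0.0449 gf 122.7 j [ 0.34  0.6  -0.15  1.88  0.14  0.67 -1.72]
in frame [-70.4  -1.8]
scene 104 x [-112.2  -49.8] y [-29.9  27. ] rect [-81.9  -1.4] [58.8 62.8] 84.8 slope [ 0.078 -0.021] z at -120,-80,-40 [68.4, 71.5, 74.6]
top 0
```

>>> {"fn": "arm_command", "kwargs": {
  "plan": "0.003 0 0 0;0.003 0 0 0;0.003 0 0 0;0 0 0 0"
}}

```text
clock: 28.02
tcp_pos: [0.5715, -0.1972, 0.0482]
orientation: [3.114, -0.411, 0.004]
contact_force: [-1.5, 0.1, 11.5]
grip_width: 0.0447
gripper_force: 122.9
```

```bash
python3 -c "
from h import *
go(PR,-.083,.047,-.0015)"; python3 flat.py
```

```text
t 28.025 tcp [ 571.5 -197.2   48.2] yaw -15.02 turn -0.02 tgt [ 0.5508 -0.1914  0.047 ] shift mm [-21.5  -0.2   1.1] tilt [ 0.003 -0.001 -1.   ]
F [-1.5  0.1 11.5] w 0.0447 gf 122.9 j [ 0.34  0.61 -0.15  1.86  0.14  0.68 -1.72]
in frame [-61.5  -1.7]
scene 95 x [-103.8  -46.8] y [-27.8  26.1] rect [-74.7  -0.2] [57.3 55.3] 81.7 slope [0.042 0.025] z at -120,-80,-40 [68.9, 70.6, 72.3]
top 0
```

>>> {"fn": "arm_command", "kwargs": {
  "plan": "0.005 0 0 0;0.006 0 0 0;0.006 0 0 0;0.006 0 0 0;0 0 0 0"
}}

```text
clock: 28.75
tcp_pos: [0.5942, -0.2032, 0.0482]
orientation: [3.114, -0.411, 0.006]
contact_force: [1.1, 0.6, 9.8]
grip_width: 0.0445
gripper_force: 122.6
```

```bash
sed -i 's/(X<-42)/(X<-20)/' flat.py; python3 -c "
from h import *
go(PR,-.083,.047,-.0015)"; python3 flat.py
```

```text
t 28.75 tcp [ 594.2 -203.2   48.2] yaw -15.02 turn -0.02 tgt [ 0.5508 -0.1914  0.047 ] shift mm [-45.   -0.2   1.1] tilt [ 0.004 -0.001 -1.   ]
F [1.1 0.6 9.8] w 0.0445 gf 122.6 j [ 0.34  0.64 -0.15  1.8   0.13  0.71 -1.72]
in frame [-38.   -1.7]
scene 101 x [-78.6 -21.9] y [-29.3  25.9] rect [-54.4   1.3] [67.7 49.8] 53.2 slope [ 0.062 -0.044] z at -120,-80,-40 [66.7, 69.2, 71.6]
top 0
```

>>> {"fn": "arm_command", "kwargs": {
  "plan": "0.005 0 0 0;0.006 0 0 0;0.006 0 0 0;0.005 0 0 0;0.004 0 0 0;0.003 0 0 0;0 0 0 0"
}}

```text
clock: 29.72
tcp_pos: [0.6206, -0.2103, 0.0483]
orientation: [3.114, -0.411, 0.001]
contact_force: [-5.5, 0.9, 14.3]
grip_width: 0.0447
gripper_force: 123.3
```

```bash
python3 -c "
from h import *
go(PR,-.083,.047,-.0015)"; python3 flat.py
```

```text
t 29.725 tcp [ 620.6 -210.3   48.3] yaw -15.03 turn -0.03 tgt [ 0.5508 -0.1914  0.047 ] shift mm [-72.2  -0.2   1.2] tilt [ 0. -0. -1.]
F [-5.5  0.9 14.3] w 0.0447 gf 123.3 j [ 0.33  0.67 -0.14  1.73  0.13  0.75 -1.71]
in frame [-10.8  -1.8]
scene 63 x [-52.8 -21.3] y [-28.2  26.8] rect [-37.3  -1.6] [32.6 56. ] 1.8 slope [ 0.183 -0.001] z at -120,-80,-40 [55.8, 63.1, 70.5]
top 0
```

>>> {"fn": "arm_command", "kwargs": {
  "plan": "0.004 0 0 0;0.004 0 0 0;0.004 0 0 0;0.003 0 0 0;0 0 0 0"
}}

```text
clock: 30.45
tcp_pos: [0.6315, -0.2132, 0.0483]
orientation: [-3.114, 0.411, 0.011]
contact_force: [-18.2, 4.8, 25.3]
grip_width: 0.0446
gripper_force: 124.8
```

>>> {"fn": "arm_command", "kwargs": {
  "plan": "0.003 0 0 0;0.003 0 0 0;0 0 0 0"
}}

```text
clock: 30.82
tcp_pos: [0.6319, -0.2133, 0.0487]
orientation: [-3.113, 0.411, 0.03]
contact_force: [-36.5, 10.9, 44.0]
grip_width: 0.0447
gripper_force: 127.2
```

```bash
python3 -c "
from h import *
go(PR,-.083,.047,-.0015)"; python3 flat.py
```

```text
t 30.825 tcp [ 631.9 -213.3   48.7] yaw -15.06 turn -0.06 tgt [ 0.5508 -0.1914  0.047 ] shift mm [-83.9  -0.1   3.3] tilt [-0.019  0.004 -1.   ]
F [-36.5  10.9  44. ] w 0.0447 gf 127.2 j [ 0.33  0.69 -0.14  1.69  0.13  0.79 -1.7 ]
in frame [ 0.9 -1.7]
scene 43 x [-43.4 -20.7] y [-28.1  21.2] rect [-32.2  -3.2] [52.4 22.6] 87.4 slope [ 0.294 -0.018] z at -120,-80,-40 [43.5, 55.2, 66.9]
top 0
```

```bash
cat > pad.py <<'E'
from prof import *
for n in('scene','top'):
    p,X,Y,Z,d=prof(n)
    for a,b in((-114,-100),(-86,-70),(-68,-50)):
        m=(X>a)&(X<b)&(abs(Y+1)<14)&(Z<35)&(Z>5); s=(X>a)&(X<b)&(abs(Y+1)>26)&(abs(Y+1)<31)&(Z<35)&(Z>5)
        print(n,(a,b),m.sum(),'pad z',np.median(Z[m]).round(1) if m.any() else '',' side floor',s.sum(),np.median(Z[s]).round(1) if s.any() else '')
E
python3 pad.py
python3 - <<'E'
from h import *
z=np.load('top0.npz');P=cloud('top',z['d']);
for n,F in(('prn up',PR),('chg up',C)):
    a=np.radians(F[1]);dx=P[...,:2]-F[0];X=dx@[np.cos(a),np.sin(a)]*1e3;Y=dx@[-np.sin(a),np.cos(a)]*1e3;Z=P[...,2]*1e3
    for l,h in((-114,-100),(-86,-70),(-68,-50)):
        m=(X>l)&(X<h)&(abs(Y)<14);s=(X>l)&(X<h)&(abs(Y)>26)&(abs(Y)<31);print(n,(l,h),np.median(Z[m]).round(1),np.median(Z[s]).round(1))
E
```

```text
scene (-114, -100) 24 pad z 14.0  side floor 8 14.8
scene (-86, -70) 10 pad z 23.3  side floor 3 16.6
scene (-68, -50) 14 pad z 23.9  side floor 2 17.8
top (-114, -100) 0 pad z   side floor 0 
top (-86, -70) 0 pad z   side floor 0 
top (-68, -50) 0 pad z   side floor 0 
prn up (-114, -100) 15.0 14.8
prn up (-86, -70) 22.1 11.6
prn up (-68, -50) 21.2 11.3
chg up (-114, -100) 14.6 12.0
chg up (-86, -70) 22.3 11.3
chg up (-68, -50) 21.7 13.7
```

The pad reads 23 mm, so it is up: the catch has clicked. I relax the push and let go.

>>> {"fn": "arm_command", "kwargs": {
  "plan": "-0.004 0 -0.001 0;-0.003 0 -0.001 0;0 0 0 0;0 0 0 0"
}}

```text
clock: 31.52
tcp_pos: [0.6315, -0.2133, 0.0484]
orientation: [-3.114, 0.411, 0.008]
contact_force: [-8.6, 2.6, 8.5]
grip_width: 0.0451
gripper_force: 122.1
```

>>> {"fn": "arm_command", "kwargs": {
  "plan": "0 0 0 0;0 0 0 0;0 0 0 0;0 0 0 0;0 0 0 0;0 0 -0.01 0;0 0 -0.03 0;0 0 -0.04 0;0 0 -0.05 0;0 0 -0.05 0;0 0 0 0;0 0 0 0",
  "hand": -1
}}

```text
clock: 33.02
tcp_pos: [0.6336, -0.2138, 0.2288]
orientation: [3.115, -0.41, 0.0]
contact_force: [-0.2, -0.3, -0.1]
grip_width: 0.0853
gripper_force: 0.0
```

```bash
python3 pad.py
python3 - <<'E'
from prof import *
go(PR,0,.2)
for n in('scene','top'):
    p,X,Y,Z,d=prof(n)
    m=(Z>62)&(Z<76)&(X>-80)&(X<42)&(abs(Y)<30)
    print(n,m.sum(),'x',np.percentile(X[m],[1,50,99]).round(1) if m.any() else '','y',np.percentile(Y[m],[1,99]).round(1) if m.any() else '',np.median(Z[m]) if m.any() else '')
    if n=='scene': cv2.imwrite('pics/end.png',cv2.resize(p[150:240,235:355][:,:,::-1],(800,600),interpolation=cv2.INTER_CUBIC))
E
```

```text
scene (-114, -100) 22 pad z 14.9  side floor 6 17.2
scene (-86, -70) 14 pad z 23.6  side floor 2 20.3
scene (-68, -50) 12 pad z 24.7  side floor 2 24.8
top (-114, -100) 0 pad z   side floor 0 
top (-86, -70) 0 pad z   side floor 0 
top (-68, -50) 0 pad z   side floor 0 
t 33.125 tcp [ 633.  -213.7  227.2] yaw -15.01 turn -0.01 tgt [ 0.6314 -0.2114  0.2   ] shift mm [-2.1 -1.8 27.2] tilt [-0.002  0.001 -1.   ]
F [-0.2  1.   0.5] w 0.0851 gf 0.0 j [ 0.35  0.49 -0.16  1.58  0.09  1.08 -1.67]
in frame [ 2.1 -1.8]
scene 125 x [-45.4 -11.7  37.9] y [-28.6  17.7] 70.81582462059433
top 0 x  y
```

View pics/end.png

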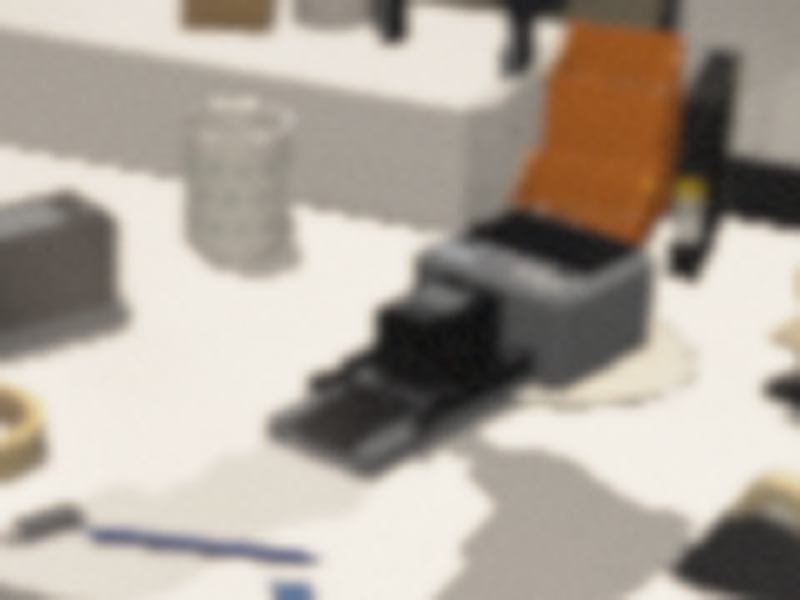

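The pack sits in the printer's rail at (440,330), up against the body. The whole pad at (345,410) is visible and up, and the robot is clear.

```bash
python3 -c "
from bench import ticket
print(ticket.hand_in())"
```

```text
the job is handed in; nothing more can be done
None
```

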